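# Load the cap and click the swing clamp home

## Task

Take the flanged aluminium cap off the sloped rest and lay it rim-down (wide flange down, round boss up) flat on the bottom of the round pocket in the clamping fixture, and let go of it. Then turn the fixture's bar knob clockwise, seen from above, until it clicks past its detent and is fully home, with its clamp arm over the cap's rim. Leave the other loose things on the bench where they are.

Things in the scene. Friction and masses are not known exactly. Their poses are not given: they have to be found in the camera images.
- cap: Flanged aluminium cap, 0.13 kg: a round flange (the rim) 60 mm across and 10 mm thick, with a round boss 28 mm across and 24 mm high on it. Origin: centre of the flange's flat underside; z points along the boss. At the start it lies on the sloped rest, tilted 20 degrees, boss up.
- rest: Fixed sloped aluminium rest holding the cap. Its face, 110 x 100 mm, slopes 20 degrees, low towards its own -x, with a lip 11 mm high (square to the face) along the low edge. Origin: centre of its underside on the bench; x points uphill, roughly towards the robot. The face's middle is 45 mm above the bench.
- fixture: Fixed clamping fixture: a dark steel plate 120 mm (x) by 200 mm (y), 24 mm thick, with a round pocket and a bar knob with a swing clamp arm on it. Origin: centre of the underside, on the bench. The pocket lies 45 mm along -y, the knob's axis 40 mm along +y. A small brass post of the detent spring beside the knob needs no touching.
- pocket (a point): Centre of the floor of the fixture's round pocket, 16 mm above the bench. The pocket is 63 mm across and 8 mm deep. The axes are the plate's; z up. The seated cap's flange stands 2 mm above the plate. The knob's axis lies 85 mm from here along +y.
- knob_grip (a point): Point on the knob's axis, 62 mm above the bench, in the black bar grip: 46 mm long, 14 mm thick, 30 mm high, its top 75 mm above the bench. The axes turn with the knob: x along the bar, y across it, z up. Below the bar a steel clamp arm, 16 mm wide and 10 mm thick, sticks out 65 mm from the axis along +x, its underside 5 mm above the plate.
- clamp_tip (a point): The clamp arm's outer end, on its upper face, 39 mm above the bench, 65 mm from the knob's axis; it turns with the knob.
- knob (a joint): Turn of the knob, rad, clockwise from above positive. It starts between 0 and 0.3 with the arm clear of the pocket. The spring resists most (about 0.25 N m with friction) near 0.5; past 0.95 it clicks over and snaps by itself to its stop at 1.15 (fully home), where the arm points from the knob's axis to the pocket's centre. Let go before 0.8, it slips back.
- collar: Bystander: small plain steel collar, 42 mm across, 14 mm high, flat on the bench.
- jar: Bystander: white jar, 48 mm across, 75 mm high.
- funnel: Bystander: white funnel standing mouth down, 110 mm across, 120 mm high.
- bottle: Bystander: grey bottle, 60 mm across, 170 mm high.
- wrench: Bystander: steel wrench lying on the bench.
- screwdriver: Bystander: screwdriver lying on the bench.
- tub: Bystander: white open tub, 140 x 200 x 70 mm.
Things that resemble listed ones, but are neither listed nor needed, are in the scene too. What is shaped like the cap but turquoise is not meant. What is shaped like the fixture but red is not meant.

How it is judged:
On the way, in this order (a step that is already met when the one before it is completed fails the run):
1. the cap lies rim-down in the pocket, let go (horizontal distance between cap and pocket below 0.004 m and z of cap in the frame of pocket between -0.003 and 0.003 m and angle between cap's own z axis and vertical below 0.08 rad and contact force between the fingers and cap below 0.2 N), for 0.2 s.
2. the knob has clicked past its detent and is home (value of joint knob above 1.08 rad), for 0.2 s.
At the end, for the whole second after the job is handed in: The cap lies at rest rim-down on the pocket's floor (centre within 4 mm, height within 3 mm, tilt under 0.08 rad) and the knob is home past its detent (above 1.08 rad) (horizontal distance between cap and pocket below 0.004 m and z of cap in the frame of pocket between -0.003 and 0.003 m and angle between cap's own z axis and vertical below 0.08 rad and value of joint knob above 1.08 rad and linear speed of cap below 0.02 m/s); the robot touches nothing.
It fails at once if another loose thing on the bench is shoved more than 30 mm (distance of any of collar, jar, funnel, bottle, wrench, screwdriver, tub from where it was at the start of the episode above 0.03 m).
It also fails if it takes over 61 s, if anything falls off the work surface, if the arm or the gripper's body presses on something with over 40 N, if the wrist force passes 120 N, or if a joint passes its speed limit or range.

## Robot

A 6-joint arm with a two-finger parallel gripper is mounted at the origin on the work surface. World frame = base frame: x ahead of the robot, y to its left, z up, the work surface at z = 0. Lengths are in m, angles in rad, forces in N, time in s.
With the tool pointing down it reaches from about 0.25 to 0.725 m from the base axis. Payload 4 kg.
Tool frame: the origin (TCP) lies on the centre line of the jaws, within the pads' length; the fingertips stand 14 mm ahead of it and the grasp point (between the pads) lies 5 mm behind it (manip.tips_ahead is the z of the fingertips in the tool frame, in m); z points along the fingers, y is the line along which they close (so a half turn about z gives the same grasp; the last joint's range is limited). The gripper opens to 85 mm and grips with 20 to 120 N. Pads are 22 mm wide; open, the fingers measure 114 mm over their backs; the gripper's body (76 mm by 85 mm) begins 54 mm behind the grasp point. The pads swing forward as they close: fully open they stand 13 mm farther back than shut.
Start: joints at [1.315, 0.241, 0.005, 1.335, 0, 1.571], TCP at [0.127, 0.484, 0.245] pointing down, gripper open.
Joint ranges: [-2.72, 2.72], [-1.05, 1.87], [-1.09, 1.28], [-1.99, 2.15], [-1.42, 1.44], [-3.14, 3.14]. Speed limits (rad/s): [2.79, 2.79, 3.14, 3.14, 3.14, 3.14].

## Interface

Orientations are given as a rotation vector (axis times angle).
In Python, from station import manip gives the robot as it stands.
- The arm moves only by the shell command python3 -m crank 'ROWS' [FORCE]. ROWS is JSON, one flat list of numbers, 7 for each row, row after row: the shift along the tool's x, y, z in units of 500 mm (1.0 is 500 mm), then the turn, a rotation vector about the tool's x, y, z in units of 180 degrees (1.0 is 180 degrees), then the opening, from -1 (shut) to 1 (fully open). In form: [tx, ty, tz, rx, ry, rz, hand, tx, ty, tz, rx, ry, rz, hand, ...]. A call has exactly 10 rows; each row is the pose to reach, as a shift and turn from the pose commanded when the call began, along the tool's axes at that moment, turning the shorter way round; what a row does not reach only later rows make up. A row lasts 1/8 s, in which the tool goes at most 62.5 mm and 10.7 degrees, less where a joint would pass 70% of its speed; a pose out of reach is approached as far as the arm can. A call with a number of a shift or a turn outside -1 to 1 is refused whole. A call with a gripper value outside its range is refused whole. The fingers move at their own pace and stop on an object; FORCE is the grip in N (left out, the last holds). Time passes only in rows, so rows that repeat a pose let the fingers close, or fill a call up. It gives the time, the measured TCP pose, the force, the opening and the grip force at its end, in the units of the state.
- manip.read_state(): the state, without advancing time (a new reading comes with each control period).
- manip.grab_frame(name): name is "side" or "top" or "wrist"; returns a dict with "image" (420x560x3 uint8, red, green, blue), "fov_y" (degrees; the focal length in pixels is half the picture's height over the tangent of half this angle, whatever the lens; pixels are square), "cx", "cy" (the principal point, pixels), "rvec" (rotation vector, rad) and "tvec" (3), from world to camera coordinates, as OpenCV has them. Camera axes: x right, y down, z forward; pixel columns grow to the right and rows downward; lengths in m; the calibration is good to about 2 mm. A picture is of the moment at which its call begins. There is no depth.
- manip.finish_job(): hands the job in; it is judged then, once.
The state is a dict: "time": time; "joints": joint angles; "joint_vel": joint speeds; "effort": joint torques, N m; "tool_pos": TCP position; "ee_rot": TCP orientation; "contact_force": force on the tool from outside, world axes, zero at the start; "torque": the same for the moment, N m; "finger_gap": finger opening in m; "grip_force": force on a finger pad.
Only numpy, scipy, OpenCV 4.12 (cv2) and the standard library are available. Lean on these libraries where they do the work, as an engineer would, in place of code of your own. Each camera call takes 0.05 s, during which the arm holds its last target. There are 200 camera calls.

## Working session

There is one attempt and no reset: what is moved stays moved. The work goes in short steps, Python scripts to look and compute and a shell command to move; the robot and the scene stay as the last step left them, time stands still between calls to the robot, and variables do not carry over. Pictures are saved under pics/ and viewed, at most 10 in all, crops included, and the job is handed in when it is done.

```bash
ls; mkdir -p pics
cat > h.py <<'E'
import numpy as np, cv2
from station import manip
from scipy.spatial.transform import Rotation as R
def grab(n,fn=None):
    f=manip.grab_frame(n)
    if fn: cv2.imwrite('pics/'+fn,cv2.cvtColor(np.asarray(f['image']),cv2.COLOR_RGB2BGR))
    return {k:(np.asarray(v) if k!='image' else np.asarray(v)) for k,v in f.items()}
def cam(f):
    F=f['image'].shape[0]/2/np.tan(np.radians(float(f['fov_y']))/2)
    K=np.array([[F,0,float(f['cx'])],[0,F,float(f['cy'])],[0,0,1]])
    return K,R.from_rotvec(np.ravel(f['rvec'])).as_matrix(),np.ravel(f['tvec'])
def proj(f,P):
    K,r,t=cam(f); p=(np.atleast_2d(P)@r.T+t)@K.T; return p[:,:2]/p[:,2:]
def onz(f,uv,z):
    K,r,t=cam(f); c=-r.T@t; d=np.c_[np.atleast_2d(uv).astype(float),np.ones(len(np.atleast_2d(uv)))]@np.linalg.inv(K).T@r
    return c+d*((z-c[2])/d[:,2:])
def tri(fs,uvs):
    A=[];b=[]
    for f,uv in zip(fs,uvs):
        K,r,t=cam(f); c=-r.T@t; d=r.T@np.linalg.inv(K)@np.array([uv[0],uv[1],1.]); d/=np.linalg.norm(d)
        M=np.eye(3)-np.outer(d,d); A.append(M); b.append(M@c)
    x=np.linalg.lstsq(np.vstack(A),np.hstack(b),rcond=None)[0]
    res=np.linalg.norm(np.vstack(A)@x-np.hstack(b)); return x,res
E
python3 - <<'E'
from h import *
import pickle
d={}
for n in ('top','side','wrist'):
    d[n]=grab(n,n+'0.png'); f=d[n]; K,r,t=cam(f); print(n,f['fov_y'],f['cx'],f['cy'],(-r.T@t).round(3),r[2].round(3))
pickle.dump(d,open('f0.pkl','wb'))
print(manip.read_state(), manip.tips_ahead)
im=np.hstack([d[n]['image'] for n in ('top','side')])
E
```

```text
pics
top 44.581723093421765 280.2147184196062 207.09962508232044 [0.409 0.006 1.252] [ 0.059  0.004 -0.998]
side 47.97334423345437 277.621076568886 208.93089026663637 [ 0.064 -0.861  0.73 ] [ 0.366  0.739 -0.566]
wrist 68.33156669550574 278.54271967601437 212.3241902294167 [0.052 0.504 0.374] [ 0.296 -0.079 -0.952]
{'time': 0.15, 'joints': array([ 1.31501576e+00,  2.41256398e-01,  4.05137293e-03,  1.33517763e+00,
       -2.47146768e-05,  1.57079694e+00]), 'joint_vel': array([-0.00010511, -0.00258945,  0.00488498,  0.00175473,  0.00049768,
        0.00076011]), 'effort': array([-3.86484398e-04, -3.72635901e+01,  2.52638197e+01,  1.23689728e-02,
       -5.29446567e-06, -1.56326587e-05]), 'tool_pos': array([0.12639606, 0.48330605, 0.24461595]), 'ee_rot': array([-4.00662952e-01, -3.11575838e+00,  2.47625435e-03]), 'contact_force': array([ 0.1859058 , -0.01438028, -0.12644042]), 'torque': array([-0.02784679, -0.00597676, -0.03176943]), 'grip_force': 0.0, 'finger_gap': 0.08547618542554035} 0.014
```

View pics/top0.png

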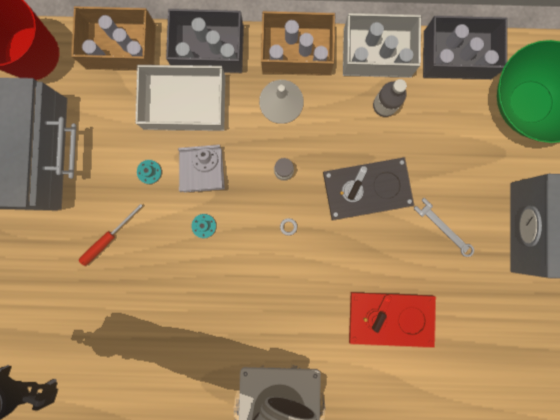

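View pics/side0.png

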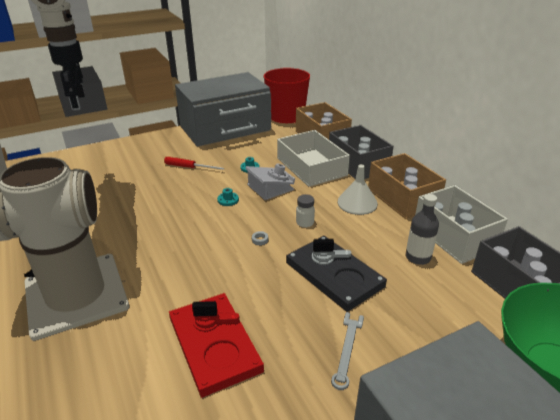

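Top view: the grey cap on the rest is at (205,158), with turquoise look-alikes at (149,172) and (204,226). The dark fixture is centred at (369,188), and its red look-alike is at (393,320). In the side view the cap is at (280,175), with turquoise ones at (250,163) and (228,197). The dark fixture there is at (336,270) and the red one at (215,340). I choose the grey cap and the dark fixture, and check both in a close crop.

Run:
```python
from h import *
import pickle
d=pickle.load(open('f0.pkl','rb'))
def crop(n,x,y,w,h):
    c=d[n]['image'][y:y+h,x:x+w]; return cv2.resize(c,(400,300),interpolation=cv2.INTER_CUBIC)
a=np.vstack([np.hstack([crop('top',165,130,80,60),crop('top',312,143,120,90)]),np.hstack([crop('side',240,145,80,60),crop('side',276,220,120,90)])])
cv2.imwrite('pics/crops.png',a[:,:,::-1])
print('cap',tri([d['top'],d['side']],[(205,156),(281,172)]))
print('rest mid',onz(d['top'],[(202,169)],0.045))
# fixture corners top
print(onz(d['top'],[(324,172),(404,158),(413,204),(333,218)],0.024))
```

```text
cap (array([0.59706813, 0.19128141, 0.04916692]), np.float64(0.0006823553537154801))
rest mid [[0.56602835 0.1981166  0.045     ]]
[[ 0.56940845 -0.09294861  0.024     ]
 [ 0.60860105 -0.28524065  0.024     ]
 [ 0.49788899 -0.3082706   0.024     ]
 [ 0.45905101 -0.11697774  0.024     ]]
```

View pics/crops.png

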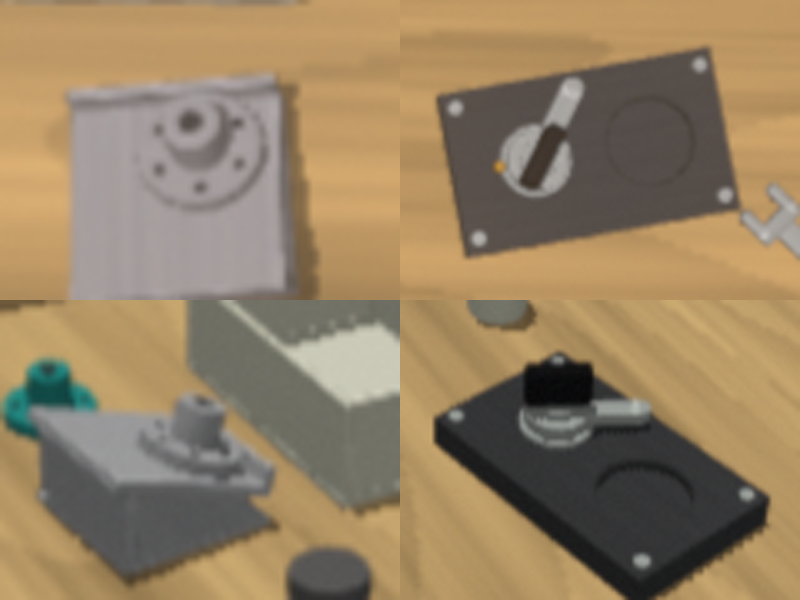

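The crops confirm it: the grey cap lies on the sloped rest against the lip at its low edge (+x side). The dark steel fixture has its knob with the arm clear, and the pocket is empty at top (375,185). Next I move the wrist camera over the rest.

```bash
cat >> h.py <<'E'
def delta(P,Rt,cmd=None):
    s=manip.read_state(); p,r=(s['tool_pos'],R.from_rotvec(s['ee_rot'])) if cmd is None else (np.array(cmd[0]),cmd[1])
    d=r.inv().apply(np.array(P)-p)/0.5; w=(r.inv()*Rt).as_rotvec()/np.pi
    print('delta',d.round(4).tolist(),w.round(4).tolist())
def down(yaw):  # tool z down, tool y along heading yaw
    y=np.array([np.cos(yaw),np.sin(yaw),0]); z=np.array([0,0,-1.]); return R.from_matrix(np.c_[np.cross(y,z),y,z])
E
python3 - <<'E'
from h import *
import pickle
d=pickle.load(open('f0.pkl','rb'))
s=manip.read_state(); r=R.from_rotvec(s['ee_rot']); print(r.as_matrix().round(3))
K,cr,t=cam(d['wrist']); c=-cr.T@t
print('cam in tool',r.inv().apply(c-s['tool_pos']).round(4),r.inv().apply(cr[2]).round(3))
for yaw in (np.pi/2,-np.pi/2): delta([0.53,0.195,0.26],down(yaw)); print(down(yaw).as_matrix().round(2).tolist())
E
```

```text
[[-0.967  0.253 -0.   ]
 [ 0.253  0.967 -0.002]
 [-0.    -0.002 -1.   ]]
cam in tool [ 0.0775  0.0013 -0.129 ] [-0.306  0.     0.952]
delta [-0.9268, -0.3537, -0.0302] [-0.0005, -0.0001, -0.0814]
[[-1.0, 0.0, 0.0], [0.0, 1.0, 0.0], [0.0, 0.0, -1.0]]
delta [-0.9268, -0.3537, -0.0302] [-0.0001, 0.0007, 0.9186]
[[1.0, 0.0, 0.0], [0.0, -1.0, 0.0], [0.0, 0.0, -1.0]]
```

```bash
python3 -m crank '[-0.927,-0.354,-0.03,0,0,-0.081,1, -0.927,-0.354,-0.03,0,0,-0.081,1, -0.927,-0.354,-0.03,0,0,-0.081,1, -0.927,-0.354,-0.03,0,0,-0.081,1, -0.927,-0.354,-0.03,0,0,-0.081,1, -0.927,-0.354,-0.03,0,0,-0.081,1, -0.927,-0.354,-0.03,0,0,-0.081,1, -0.927,-0.354,-0.03,0,0,-0.081,1, -0.927,-0.354,-0.03,0,0,-0.081,1, -0.927,-0.354,-0.03,0,0,-0.081,1]'
python3 - <<'E'
from h import *
import pickle
s=manip.read_state(); print(s['time'],s['tool_pos'],s['joints'],np.abs(s['joint_vel']).max())
f=grab('wrist'); pickle.dump(f,open('w1.pkl','wb'))
cv2.imwrite('pics/w1.png',cv2.resize(f['image'],(784,588),interpolation=cv2.INTER_CUBIC)[:,:,::-1])
E
```

```text
time: 1.4
tool_pos: [0.5299, 0.1948, 0.2596]
ee_rot: [-0.004, -3.14, 0.0]
contact_force: [0.0, 0.1, 0.4]
finger_gap: 0.0856
grip_force: 0.0
1.4 [0.52986105 0.19482888 0.25957944] [3.52145255e-01 3.67081919e-01 2.16883728e-01 1.42235663e+00
 4.06395231e-04 3.54600315e-01] 0.03420422172119841
```

View pics/w1.png

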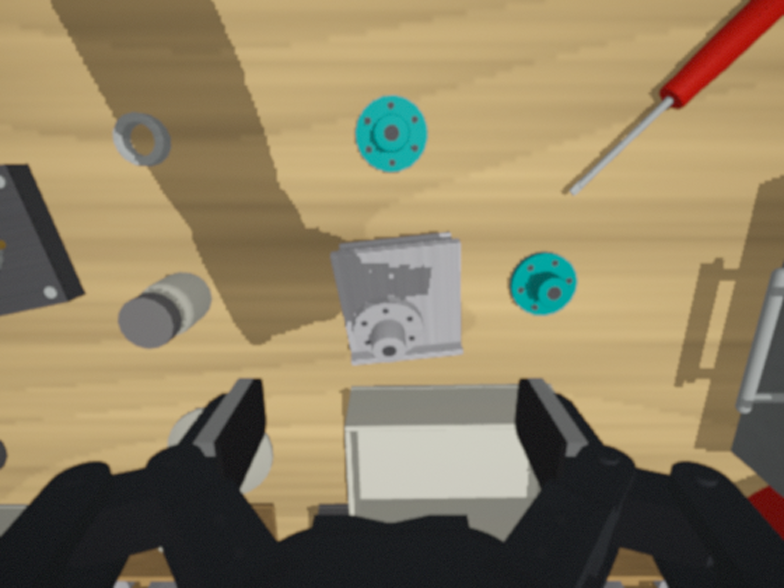

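Run:
```python
from h import *
import pickle
d=pickle.load(open('f0.pkl','rb')); w=pickle.load(open('w1.pkl','rb'))
T,S=d['top'],d['side']
def dark(f,u,v,r=3):
    g=cv2.cvtColor(f['image'],cv2.COLOR_RGB2GRAY).astype(float); u0,v0=int(round(u)),int(round(v))
    p=g[v0-r:v0+r+1,u0-r:u0+r+1]; W=np.clip(np.median(p)-5-p,0,None); yy,xx=np.mgrid[-r:r+1,-r:r+1]
    return u0+(W*xx).sum()/W.sum(), v0+(W*yy).sum()/W.sum()
pw=dark(w,389/1.4-.3,350/1.4,5); pt=dark(T,203,154.4); ps=dark(S,280.6,164.6,2)
print(pw,pt,ps)
for fs,us in (([w,T],[pw,pt]),([w,S],[pw,ps]),([T,S],[pt,ps]),([w,T,S],[pw,pt,ps])): print(tri(fs,us))
h=onz(w,np.array([(332,252),(460,240)])/1.4,0.0638); l=onz(w,np.array([(350,362),(462,353)])/1.4,0.0262); print(h,l)
h2=onz(T,[(165+70/5,130+93/5),(165+277/5,130+77/5)],0.035); print(h2)
for a in (h,l,h2): v=a[1]-a[0]; print(np.linalg.norm(v),np.degrees(np.arctan2(v[0],v[1])))
```

```text
(np.float64(277.63368848300354), np.float64(250.32724505327246)) (np.float64(202.592700729927), np.float64(153.83795620437957)) (np.float64(280.07142857142856), np.float64(164.91071428571428))
(array([0.59822495, 0.19425727, 0.07263012]), np.float64(0.0010034819163255466))
(array([0.59794188, 0.19511352, 0.07105955]), np.float64(0.0018409621108477936))
(array([0.59725956, 0.1942435 , 0.07106052]), np.float64(0.001322502632110126))
(array([0.59790727, 0.19456039, 0.07121833]), np.float64(0.0020719127166876697))
[[0.52056889 0.15188965 0.0638    ]
 [0.51158838 0.24902509 0.0638    ]] [[0.63157817 0.15894494 0.0262    ]
 [0.62274252 0.26188621 0.0262    ]]
[[0.61502421 0.25663045 0.035     ]
 [0.62542452 0.15765244 0.035     ]]
0.09754969592900867 -5.282181150684425
0.10331976790946983 -4.905782065417578
0.0995229184537851 174.00154778604264
```

```bash
cat >> h.py <<'E'
def capR(yaw=np.radians(5.3),tilt=np.radians(20)):
    lo=np.array([np.cos(yaw),np.sin(yaw),0]); n=np.sin(tilt)*lo+np.cos(tilt)*np.array([0,0,1.]); y=np.array([-np.sin(yaw),np.cos(yaw),0])
    return R.from_matrix(np.c_[np.cross(y,-n),y,-n]),n
E
python3 - <<'E'
from h import *
Rt,n=capR(); top=np.array([0.598,0.1945,0.0712]); s=manip.read_state()
for off in (0.06,0.035,-0.007): delta(top+off*n,Rt)
E
```

```text
delta [-0.1786, 0.002, 0.2643] [0.0052, 0.1105, -0.0294]
delta [-0.1617, 0.0004, 0.3113] [0.0052, 0.1105, -0.0294]
delta [-0.1332, -0.0023, 0.3902] [0.0052, 0.1105, -0.0294]
```

```bash
python3 -m crank '[-0.18,0.002,0.1,0.005,0.11,-0.029,0.3, -0.18,0.002,0.2,0.005,0.11,-0.029,0.3, -0.179,0.002,0.264,0.005,0.1105,-0.0294,0.3, -0.179,0.002,0.264,0.005,0.1105,-0.0294,0.3, -0.179,0.002,0.264,0.005,0.1105,-0.0294,0.3, -0.179,0.002,0.264,0.005,0.1105,-0.0294,0.3, -0.179,0.002,0.264,0.005,0.1105,-0.0294,0.3, -0.179,0.002,0.264,0.005,0.1105,-0.0294,0.3, -0.179,0.002,0.264,0.005,0.1105,-0.0294,0.3, -0.179,0.002,0.264,0.005,0.1105,-0.0294,0.3]'
python3 - <<'E'
from h import *
import pickle
s=manip.read_state(); print(s['joints'].round(3))
Rt,n=capR(); top=np.array([0.598,0.1945,0.0712])
print('err',s['tool_pos']-(top+0.06*n),(R.from_rotvec(s['ee_rot']).inv()*Rt).as_rotvec())
f=grab('wrist'); pickle.dump(f,open('w2.pkl','wb'))
print('pred hole px',proj(f,top)*1.4, 'tcp axis pts',proj(f,[top-0.007*n])*1.4)
cv2.imwrite('pics/w2.png',cv2.resize(f['image'],(784,588),interpolation=cv2.INTER_CUBIC)[:,:,::-1])
delta(top-0.007*n,Rt)
E
```

```text
time: 2.7
tool_pos: [0.6196, 0.196, 0.1284]
ee_rot: [0.128, -2.792, 0.022]
contact_force: [-0.2, 0.0, -0.3]
finger_gap: 0.0551
grip_force: 0.0
[0.278 0.917 0.782 1.778 0.064 0.175]
err [ 0.00113529 -0.00042633  0.00084413] [ 0.00070965  0.00165781 -0.00058946]
pred hole px [[388.79628666 327.63528517]] tcp axis pts [[388.81353762 322.26525523]]
delta [0.0018, 0.001, 0.1357] [0.0002, 0.0004, -0.0002]
```

View pics/w2.png

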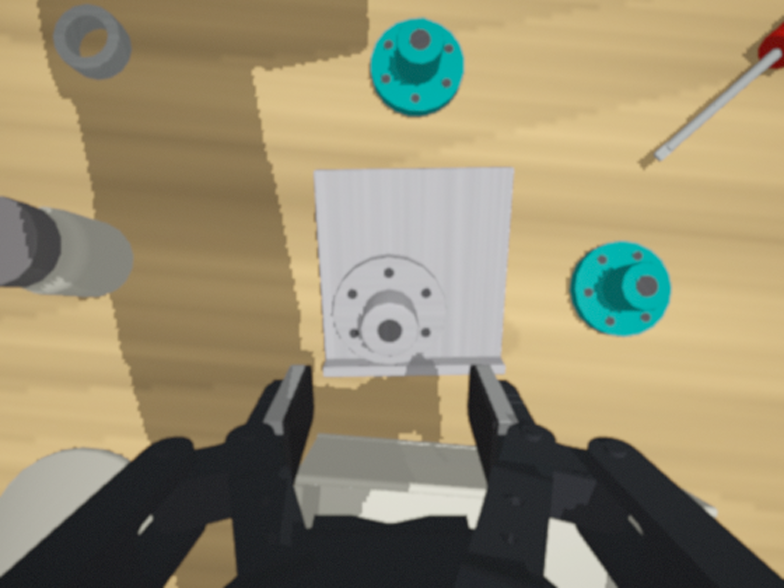

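The hole of the boss is at (389,330), 3 px from its predicted place, and the tool is square to the rest. I go in and grip.

```bash
python3 -m crank '[0,0.001,0.05,0,0,0,0.3, 0,0.001,0.1,0,0,0,0.3, 0,0.001,0.134,0,0,0,0.3, 0,0.001,0.134,0,0,0,0.3, 0,0.001,0.134,0,0,0,-1, 0,0.001,0.134,0,0,0,-1, 0,0.001,0.134,0,0,0,-1, 0,0.001,0.134,0,0,0,-1, 0,0.001,0.134,0,0,0,-1, 0,0.001,0.134,0,0,0,-1]' 50
python3 - <<'E'
from h import *
Rt,n=capR(); top=np.array([0.598,0.1945,0.0712]);s=manip.read_state()
print('err',s['tool_pos']-(top-0.007*n),s['torque'])
E
```

```text
time: 4.0
tool_pos: [0.598, 0.1948, 0.0664]
ee_rot: [0.129, -2.795, 0.021]
contact_force: [2.9, 1.1, 5.9]
finger_gap: 0.0262
grip_force: 50.0
err [0.00239561 0.00051005 0.001769  ] [ 0.03283052 -0.62049788  0.02727117]
```

Run:
```python
from h import *
y=np.arctan2(0.980,-0.200); print(np.degrees(y))
delta([0.60,0.195,0.25],capR(tilt=0)[0])
delta([0.545,-0.245,0.26],down(y))
```

```text
101.53462065364472
delta [0.1201, 0.0005, -0.347] [0.0004, -0.1096, -0.0002]
delta [0.3063, -0.8657, -0.3025] [0.0063, -0.1094, -0.0344]
```

```bash
python3 -m crank '[0,0,-0.1,0,0,0,-1, 0.04,0,-0.22,0,-0.03,0,-1, 0.12,0,-0.347,0,-0.11,0,-1, 0.12,0,-0.347,0,-0.11,0,-1, 0.12,0,-0.347,0,-0.11,0,-1, 0.16,-0.12,-0.34,0.001,-0.11,-0.005,-1, 0.2,-0.24,-0.335,0.002,-0.11,-0.01,-1, 0.22,-0.36,-0.33,0.003,-0.11,-0.015,-1, 0.24,-0.48,-0.32,0.004,-0.11,-0.02,-1, 0.26,-0.6,-0.31,0.005,-0.11,-0.025,-1]' 50
python3 - <<'E'
from h import *
y=np.arctan2(0.980,-0.200)
delta([0.545,-0.245,0.26],down(y))
E
```

```text
time: 5.25
tool_pos: [0.5543, -0.1126, 0.252]
ee_rot: [0.269, -3.122, -0.001]
contact_force: [1.7, -1.6, -1.4]
finger_gap: 0.0258
grip_force: 49.6
delta [0.0638, -0.2577, -0.0159] [0.0005, -0.0025, -0.0094]
```

```bash
python3 -m crank '[0.03,-0.12,-0.008,0,-0.001,-0.005,-1, 0.06,-0.24,-0.015,0,-0.001,-0.009,-1, 0.06,-0.256,-0.015,0,-0.001,-0.009,-1, 0.06,-0.256,-0.015,0,-0.001,-0.009,-1, 0.06,-0.256,-0.015,0,-0.001,-0.009,-1, 0.06,-0.256,-0.015,0,-0.001,-0.009,-1, 0.06,-0.256,-0.015,0,-0.001,-0.009,-1, 0.06,-0.256,-0.015,0,-0.001,-0.009,-1, 0.06,-0.256,-0.015,0,-0.001,-0.009,-1, 0.06,-0.256,-0.015,0,-0.001,-0.009,-1]'
python3 - <<'E'
from h import *
import pickle
f=grab('wrist'); s=manip.read_state(); pickle.dump((f,s),open('w3.pkl','wb')); print(s['tool_pos'],s['ee_rot'],s['contact_force'])
sd=grab('side'); pickle.dump(sd,open('s3.pkl','wb'))
cv2.imwrite('pics/w3.png',cv2.resize(f['image'],(784,588),interpolation=cv2.INTER_CUBIC)[:,:,::-1])
E
```

```text
time: 6.5
tool_pos: [0.5475, -0.2418, 0.263]
ee_rot: [-0.313, 3.124, -0.002]
contact_force: [-0.2, 0.0, -1.8]
finger_gap: 0.0262
grip_force: 49.8
[ 0.54750139 -0.24193513  0.26296122] [-3.13122729e-01  3.12426281e+00 -1.97269366e-03] [ 0.23842118  0.56364515 -1.75179853]
```

View pics/w3.png

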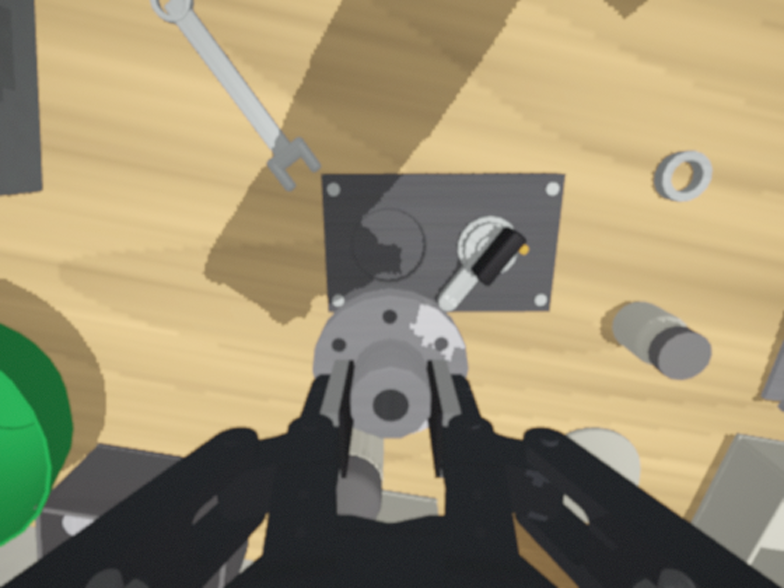

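```bash
cat > fit.py <<'E'
from h import *
from scipy.optimize import least_squares
from scipy.ndimage import map_coordinates
def gray(f): return cv2.GaussianBlur(cv2.cvtColor(f['image'],cv2.COLOR_RGB2GRAY).astype(float),(0,0),0.7)
def snap(g,c,r=4.,sign=0):
    # c: Nx2 curve pts; find strongest edge along normal
    t=np.gradient(c,axis=0); n=np.c_[-t[:,1],t[:,0]]/np.linalg.norm(t,axis=1)[:,None]
    k=np.arange(-r,r+.01,.25); P=c[:,None]+n[:,None]*k[None,:,None]
    v=map_coordinates(g,[P[...,1],P[...,0]],order=1); dv=np.gradient(v,axis=1)
    dv=np.abs(dv) if sign==0 else np.clip(sign*dv,0,None); i=dv.argmax(1); s=dv[np.arange(len(i)),i]
    return c+n*k[i][:,None],n,k[i],s
def circ(r,z,a0,a1,N=60):
    a=np.radians(np.linspace(a0,a1,N)); return np.c_[r*np.cos(a),r*np.sin(a),z+0*a]
def pocket(f,c0,z=0.024,r=0.0315,it=8,w=4,thr=4):
    g=gray(f); p=np.array(c0,float)
    for i in range(it):
        C=circ(r,z,0,360,120)+[p[0],p[1],0]; q,n,k,s=snap(g,proj(f,C),w if i<4 else 2.5)
        m=s>thr; X=onz(f,q[m],z)[:,:2]
        fn=lambda a: np.linalg.norm(X-a,axis=1)-r
        p=least_squares(fn,p,loss='soft_l1',f_scale=0.0006).x
    e=fn(p); return p,np.median(np.abs(e)),m.sum()
E
python3 - <<'E'
from fit import *
import pickle
f,s=pickle.load(open('w3.pkl','rb')); d=pickle.load(open('f0.pkl','rb'))
print('pocket wrist',pocket(f,onz(f,[(388/1.4,244/1.4)],0.024)[0,:2]))
print('pocket top',pocket(d['top'],onz(d['top'],[(312+651*.3,143+141*.3)],0.024)[0,:2],w=2))
# screws/corners
print('fixture corners', onz(f,np.array([(321,174),(565,174),(548,311)])/1.4,0.024).round(4).tolist())
g=gray(f); p,r=s['tool_pos'],R.from_rotvec(s['ee_rot'])
def world(th,L): # th: x,z,tilt(y),y ; cap frame: z along boss = -tool z
    c=R.from_euler('yx',[th[2],np.pi]); return r.apply(c.apply(L)+[th[0],th[3],th[1]])+p
hole=np.array([390.5,405])/1.4
th=np.array([0,0.026,0,0.])
sets=[(circ(.03,0,-60,60),3.5),(circ(.014,.034,0,359,60),3),(circ(.03,.01,-60,60),2.5)]
for i in range(12):
    obs=[]
    for L,w in sets:
        q,n,k,sc=snap(g,proj(f,world(th,L)),w if i<6 else 2); m=sc>3; obs.append((L[m],q[m],n[m]))
    def fn(t):
        o=[((proj(f,world(t,L))-q)*n).sum(1) for L,q,n in obs]; o.append(6*(proj(f,world(t,[[0,0,.034]]))[0]-hole)); return np.hstack(o)
    sol=least_squares(fn,th,loss='soft_l1',f_scale=.5,x_scale=[.01,.01,.1,.01]); th=sol.x
print('cap x,z,tilt,y in tool',th.round(4),'rms px',np.sqrt(np.mean(sol.fun**2)),[len(o[0]) for o in obs])
print('cap origin world',world(th,[[0,0,0]]))
im=cv2.resize(f['image'],None,fx=4,fy=4,interpolation=cv2.INTER_CUBIC)
pk=pocket(f,onz(f,[(388/1.4,244/1.4)],0.024)[0,:2])[0]
for L in [world(th,l) for l,_ in sets]+[circ(.0315,.024,0,360)+[*pk,0]]:
    cv2.polylines(im,[np.round(proj(f,L)*4+1.5).astype(np.int32)],False,(255,0,0),1)
cv2.imwrite('pics/ov3.png',cv2.resize(im[480:1280,760:1760],(750,600))[:,:,::-1])
E
```

```text
pocket wrist (array([ 0.54175375, -0.24409594]), np.float64(nan), np.int64(0))
pocket top (array([ 0.54643106, -0.52961486]), np.float64(1.1102230246251565e-16), np.int64(1))
fixture corners [[0.4959, -0.3092, 0.024], [0.4563, -0.1137, 0.024], [0.573, -0.0906, 0.024]]
cap x,z,tilt,y in tool [-0.0007  0.0325 -0.0307  0.0008] rms px 1.188144007462277 [22, 35, 28]
cap origin world [[ 0.54804636 -0.24106081  0.23044607]]
  return _methods._mean(a, axis=axis, dtype=dtype,
  ret = ret.dtype.type(ret / rcount)
```

View pics/ov3.png

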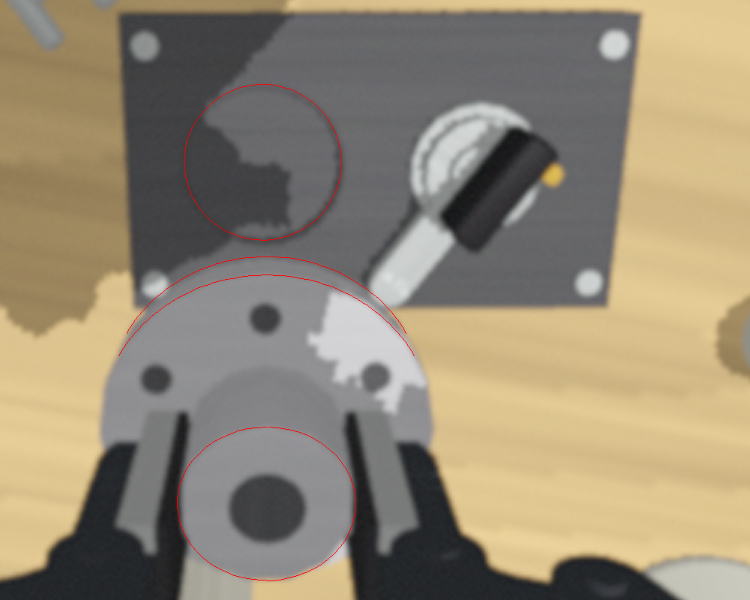

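Overlay: the pocket circle (centre (264,162) in the overlay) and the cap's rim and boss match the model. The cap sits nearly centred and square in the jaws. I go lower, still offset from the pocket, for a closer measurement.

Run:
```python
from fit import *
import pickle
f,s=pickle.load(open('w3.pkl','rb')); d=pickle.load(open('f0.pkl','rb'))
for thr in (1,2): print('pocket wrist',pocket(f,onz(f,[(388/1.4,244/1.4)],0.024)[0,:2],thr=thr,w=3))
print('bottle top', tri([d['top'],d['side']],[(399,87),(429,202)]))
s=manip.read_state(); r=R.from_rotvec(s['ee_rot']); P=s['tool_pos']+[-.0063,-.003,0]-r.as_matrix()[:,0]*0.035; P[2]=0.14
delta(P,down(np.radians(101.5)))
```

```text
pocket wrist (array([ 0.54235428, -0.24625118]), np.float64(0.0008209523148257139), np.int64(75))
pocket wrist (array([ 0.54092799, -0.24563518]), np.float64(0.0005443925209205752), np.int64(55))
bottle top (array([ 0.74149906, -0.24053898,  0.1568832 ]), np.float64(0.000839106589269339))
delta [-0.0561, -0.003, 0.246] [-0.0005, 0.0005, -0.0003]
```

```bash
python3 -m crank '[-0.056,-0.003,0.08,0,0,0,-1, -0.056,-0.003,0.16,0,0,0,-1, -0.056,-0.003,0.22,0,0,0,-1, -0.056,-0.003,0.246,0,0,0,-1, -0.056,-0.003,0.246,0,0,0,-1, -0.056,-0.003,0.246,0,0,0,-1, -0.056,-0.003,0.246,0,0,0,-1, -0.056,-0.003,0.246,0,0,0,-1, -0.056,-0.003,0.246,0,0,0,-1, -0.056,-0.003,0.246,0,0,0,-1]'
python3 - <<'E'
from fit import *
import pickle
f=grab('wrist'); s=manip.read_state(); pickle.dump((f,s),open('w4.pkl','wb')); print(s['tool_pos'],s['ee_rot'])
im=cv2.resize(f['image'],None,fx=4,fy=4,interpolation=cv2.INTER_CUBIC)
L=circ(.0315,.024,0,360)+[.5418,-.2445,0]
q=proj(f,L); print(q.min(0),q.max(0)); cv2.polylines(im,[np.round(q*4+1.5).astype(np.int32)],False,(255,0,0),1)
# mean centre in image
u=q.mean(0); x0=int(max(0,u[0]*4-600)); y0=int(max(0,u[1]*4-320)); print('crop origin(px*4)',x0,y0)
cv2.imwrite('pics/ov4.png',cv2.resize(im[y0:y0+900,x0:x0+1200],(800,600))[:,:,::-1])
E
```

```text
time: 7.85
tool_pos: [0.5755, -0.2379, 0.14]
ee_rot: [-0.313, 3.124, -0.002]
contact_force: [-0.3, 0.2, -2.0]
finger_gap: 0.0258
grip_force: 49.8
[ 0.57548887 -0.2379206   0.13997757] [-3.13295229e-01  3.12430969e+00 -1.87521318e-03]
[238.36986359 127.79230863] [317.5592764  206.60353621]
crop origin(px*4) 511 354
```

View pics/ov4.png

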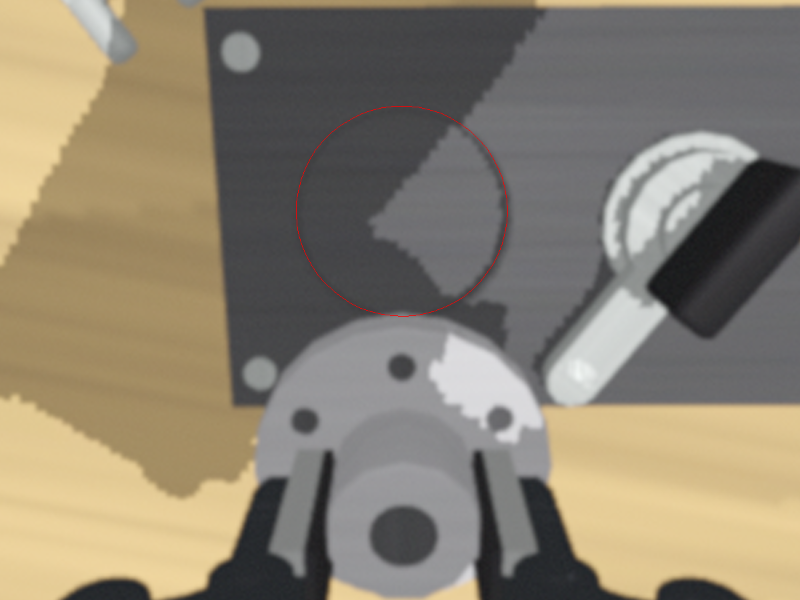

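Run:
```python
from fit import *
import pickle
f,s=pickle.load(open('w4.pkl','rb'))
c=lambda a:(np.array(a,float)*1.5+[511,354]-1.5)/4
# subpixel line fits of plate edges: left end edge and near(top) edge, far edge
g=gray(f)
def edge(a,b,w=3,N=60):
    P=c(np.linspace(a,b,N)); q,n,k,sc=snap(g,P,w); m=sc>np.median(sc)*.5; return q[m]
le=onz(f,edge((206,30),(232,390)),.024)[:,:2]; te=onz(f,edge((225,9),(500,8)),.024)[:,:2]; be=onz(f,edge((620,405),(790,405)),.024)[:,:2]
# fit pose: centre, yaw ; local x,y
def res(p):
    X=np.array([[np.cos(p[2]),np.sin(p[2])],[-np.sin(p[2]),np.cos(p[2])]])
    l=lambda A:(A-p[:2])@X.T
    return np.r_[l(le)[:,1]+.1, l(te)[:,0]+.06, l(be)[:,0]-.06]
so=least_squares(res,[.534,-.201,.2],loss='soft_l1',f_scale=5e-4); p=so.x
pk=p[:2]+.045*np.array([np.sin(p[2]),-np.cos(p[2])]); print('fixture',p,np.abs(so.fun).mean(),[np.mean(v) for v in np.split(so.fun,[len(le),len(le)+len(te)])],'pocket',pk,'knob',p[:2]+.04*np.array([-np.sin(p[2]),np.cos(p[2])]))
for thr in (1,2,3): print('circle',pocket(f,pk,thr=thr,w=2.5))
# cap
po,r=s['tool_pos'],R.from_rotvec(s['ee_rot'])
def world(th,L):
    return r.apply(R.from_euler('yx',[th[2],np.pi]).apply(L)+[th[0],th[3],th[1]])+po
hole=c((404,536.5)); th=np.array([-.0007,.0325,0,.0008])
sets=[(circ(.03,0,-70,70),2.5),(circ(.014,.034,0,359,60),2.5),(circ(.03,.01,-60,60),1.5)]
for i in range(12):
    obs=[]
    for L,w in sets:
        q,n,k,sc=snap(g,proj(f,world(th,L)),w); m=sc>3; obs.append((L[m],q[m],n[m]))
    def fn(t):
        o=[((proj(f,world(t,L))-q)*n).sum(1) for L,q,n in obs]; o.append(3*(proj(f,world(t,[[0,0,.034]]))[0]-hole)); return np.hstack(o)
    sol=least_squares(fn,th,loss='soft_l1',f_scale=.5,x_scale=[.01,.01,.1,.01]); th=sol.x
print('cap',th.round(4),np.abs(sol.fun).mean(),world(th,[[0,0,0]]),[len(o[0]) for o in obs])
print('flange holes expected mid px crop:',proj(f,world(th,[[.022,0,.01],[0,.03,.0],[0,-.03,0]]))*4/1.5-np.array([511,354])/1.5)
```

```text
fixture [ 0.53412792 -0.1997865   0.20872621] 0.00019381888253469531 [np.float64(5.193658279056361e-06), np.float64(9.360413873718519e-05), np.float64(-8.490216398686022e-05)] pocket [ 0.54345254 -0.2438098 ] knob [ 0.52583936 -0.16065467]
circle (array([ 0.54258954, -0.24650826]), np.float64(0.00019613794302350204), np.int64(58))
circle (array([ 0.54251988, -0.24649797]), np.float64(0.00020297840929448321), np.int64(56))
circle (array([ 0.54241597, -0.24643321]), np.float64(0.0002153094861683802), np.int64(39))
cap [-0.0009  0.0302  0.0517  0.0005] 0.7400127238558589 [[ 0.57634525 -0.23723643  0.10982469]] [60, 42, 33]
flange holes expected mid px crop: [[400.78336192 364.40047571]
 [259.82852833 449.30132316]
 [541.8637125  449.23256391]]
```

Run:
```python
from fit import *
import pickle
f,s=pickle.load(open('w4.pkl','rb')); g=cv2.cvtColor(f['image'],cv2.COLOR_RGB2GRAY).astype(float)
pk=np.array([.54345,-.24381]); rr=np.arange(.026,.0371,.0005)
print('r mm',(rr*1e3).round(1).tolist())
yaw=.2087
for a in range(-180,180,15):
    # local angle from plate +y toward -x
    an=np.radians(a)+yaw+np.pi/2
    vals=0
    for da in np.radians([-4,-2,0,2,4]):
        P=np.c_[pk[0]+rr*np.cos(an+da),pk[1]+rr*np.sin(an+da),.024+0*rr]; q=proj(f,P); vals=vals+map_coordinates(g,[q[:,1],q[:,0]],order=1)/5
    print(a,vals.round().astype(int).tolist())
```

```text
r mm [26.0, 26.5, 27.0, 27.5, 28.0, 28.5, 29.0, 29.5, 30.0, 30.5, 31.0, 31.5, 32.0, 32.5, 33.0, 33.5, 34.0, 34.5, 35.0, 35.5, 36.0, 36.5, 37.0]
-180 [71, 71, 71, 71, 71, 71, 71, 70, 68, 67, 66, 66, 67, 68, 69, 71, 72, 72, 71, 71, 71, 72, 72]
-165 [70, 70, 70, 70, 70, 70, 69, 68, 66, 64, 64, 65, 66, 68, 69, 69, 70, 70, 70, 70, 70, 70, 70]
-150 [70, 70, 70, 70, 70, 70, 70, 68, 66, 65, 65, 67, 68, 69, 69, 70, 71, 71, 71, 70, 70, 71, 71]
-135 [71, 71, 71, 71, 71, 71, 69, 67, 66, 65, 66, 66, 68, 69, 69, 70, 70, 70, 70, 70, 70, 70, 69]
-120 [71, 71, 71, 71, 70, 69, 67, 66, 65, 64, 65, 66, 67, 68, 69, 72, 75, 78, 82, 86, 89, 93, 97]
-105 [71, 71, 70, 70, 70, 71, 72, 76, 84, 94, 106, 117, 126, 132, 134, 136, 137, 138, 140, 142, 145, 147, 149]
-90 [70, 70, 72, 74, 83, 94, 109, 120, 129, 133, 136, 136, 136, 138, 141, 145, 148, 151, 151, 151, 150, 150, 150]
-75 [70, 70, 70, 70, 70, 70, 70, 73, 78, 88, 99, 112, 123, 130, 134, 136, 136, 137, 139, 141, 144, 146, 148]
-60 [98, 92, 86, 81, 77, 73, 69, 67, 65, 64, 64, 65, 67, 67, 68, 69, 70, 73, 76, 79, 82, 87, 90]
-45 [113, 113, 112, 109, 103, 94, 8
[... 825 characters left out ...]
88, 87, 87, 85, 82, 82]
75 [71, 71, 72, 72, 72, 71, 71, 71, 70, 69, 68, 67, 66, 67, 69, 69, 70, 71, 70, 70, 70, 69, 69]
90 [72, 72, 72, 72, 72, 71, 71, 71, 71, 70, 68, 67, 66, 67, 68, 69, 70, 70, 70, 70, 69, 69, 69]
105 [72, 72, 72, 72, 71, 71, 71, 71, 71, 70, 69, 67, 67, 68, 69, 70, 71, 71, 71, 70, 70, 70, 69]
120 [71, 71, 71, 72, 71, 71, 72, 72, 72, 71, 69, 68, 67, 67, 69, 70, 71, 72, 72, 71, 71, 71, 71]
135 [71, 71, 70, 70, 70, 70, 70, 70, 70, 70, 69, 67, 67, 67, 69, 69, 70, 70, 70, 70, 70, 70, 70]
150 [70, 69, 70, 69, 69, 69, 69, 69, 69, 68, 66, 65, 65, 66, 68, 69, 70, 70, 69, 69, 69, 69, 69]
165 [71, 71, 71, 71, 71, 71, 71, 70, 69, 68, 67, 66, 66, 68, 69, 70, 71, 71, 71, 71, 71, 71, 71]
```

Run:
```python
from h import *
s=manip.read_state(); P=s['tool_pos']+[-.0332,-.0067,0]
for z in (.10,.060,.046): P[2]=z; delta(P,down(np.radians(101.46)))
print(P)
```

```text
delta [0.0679, 0.0002, 0.0799] [-0.0004, 0.0005, -0.0]
delta [0.068, 0.0003, 0.1599] [-0.0004, 0.0005, -0.0]
delta [0.068, 0.0003, 0.1879] [-0.0004, 0.0005, -0.0]
[ 0.54228887 -0.2446206   0.046     ]
```

```bash
python3 -m crank '[0.068,0,0.02,0,0,0,-1, 0.068,0,0.07,0,0,0,-1, 0.068,0,0.12,0,0,0,-1, 0.068,0,0.15,0,0,0,-1, 0.068,0,0.16,0,0,0,-1, 0.068,0,0.164,0,0,0,-1, 0.068,0,0.168,0,0,0,-1, 0.068,0,0.168,0,0,0,-1, 0.068,0,0.168,0,0,0,-1, 0.068,0,0.168,0,0,0,-1]'
python3 -c "
from h import *
s=manip.read_state(); print(s['tool_pos'],s['torque'])"
```

```text
time: 9.15
tool_pos: [0.5425, -0.2448, 0.0562]
ee_rot: [-0.313, 3.124, -0.002]
contact_force: [-0.1, 0.3, -1.9]
finger_gap: 0.026
grip_force: 49.8
[ 0.54248294 -0.24482583  0.05618049] [ 0.03700486  0.01828342 -0.01115419]
```

```bash
python3 -m crank '[0,0,0.002,0,0,0,-1, 0,0,0.004,0,0,0,-1, 0,0,0.006,0,0,0,-1, 0,0,0.008,0,0,0,-1, 0,0,0.01,0,0,0,-1, 0,0,0.011,0,0,0,-1, 0,0,0.012,0,0,0,-1, 0,0,0.012,0,0,0,-1, 0,0,0.012,0,0,0,-1, 0,0,0.012,0,0,0,-1]'
python3 -c "
from h import *
s=manip.read_state(); print(s['tool_pos'],s['torque'])"
```

```text
time: 10.4
tool_pos: [0.5424, -0.2448, 0.0499]
ee_rot: [-0.313, 3.124, -0.002]
contact_force: [-0.4, 0.3, -1.9]
finger_gap: 0.0261
grip_force: 49.8
[ 0.54236999 -0.24480367  0.04993851] [ 0.00554552  0.0252708  -0.00992093]
```

```bash
python3 -m crank '[0,0,0.002,0,0,0,-1, 0,0,0.003,0,0,0,-1, 0,0,0.004,0,0,0,-1, 0,0,0.005,0,0,0,-1, 0,0,0.006,0,0,0,-1, 0,0,0.006,0,0,0,-1, 0,0,0.006,0,0,0,-1, 0,0,0.006,0,0,0,-1, 0,0,0.006,0,0,0,-1, 0,0,0.006,0,0,0,-1]'
python3 -c "
from h import *
s=manip.read_state(); print(s['tool_pos'],s['torque'])"
```

```text
time: 11.65
tool_pos: [0.5423, -0.2448, 0.0469]
ee_rot: [-0.313, 3.124, -0.002]
contact_force: [-0.1, 0.0, -1.0]
finger_gap: 0.0259
grip_force: 49.8
[ 0.5423171  -0.24480513  0.04688396] [-0.030871   -0.04189986 -0.04607509]
```

```bash
python3 -m crank '[0,0,0.001,0,0,0,-1, 0,0,0.002,0,0,0,-1, 0,0,0.003,0,0,0,-1, 0,0,0.003,0,0,0,-1, 0,0,0.003,0,0,0,-1, 0,0,0.003,0,0,0,-1, 0,0,0.003,0,0,0,-1, 0,0,0.003,0,0,0,-1, 0,0,0.003,0,0,0,-1, 0,0,0.003,0,0,0,-1]'
python3 -c "
from h import *
s=manip.read_state(); print(s['tool_pos'],s['torque'])"
```

```text
time: 12.9
tool_pos: [0.5424, -0.2449, 0.0458]
ee_rot: [-0.313, 3.124, -0.002]
contact_force: [-2.5, -0.1, 5.5]
finger_gap: 0.026
grip_force: 50.3
[ 0.54237944 -0.24485045  0.04582407] [0.27268569 0.51404083 0.06780161]
```

Contact comes at TCP z 0.046, which is where the pocket floor was expected. I release and lift.

```bash
python3 -m crank '[0,0,0.001,0,0,0,-0.1, 0,0,0.001,0,0,0,0.1, 0,0,0.001,0,0,0,0.1, 0,0,0.001,0,0,0,0.1, 0,0,-0.01,0,0,0,0.1, 0,0,-0.06,0,0,0,0.1, 0,0,-0.14,0,0,0,0.1, 0.03,0,-0.22,0,0,0,0.1, 0.06,0,-0.24,0,0,0,0.1, 0.06,0,-0.24,0,0,0,0.1]'
python3 - <<'E'
from fit import *
import pickle
f=grab('wrist'); s=manip.read_state(); pickle.dump((f,s),open('w5.pkl','wb')); print(s['tool_pos'],s['ee_rot'],s['joints'])
cv2.imwrite('pics/w5.png',cv2.resize(f['image'],(784,588),interpolation=cv2.INTER_CUBIC)[:,:,::-1])
E
```

```text
time: 14.15
tool_pos: [0.512, -0.2509, 0.166]
ee_rot: [-0.312, 3.124, -0.003]
contact_force: [0.1, -0.4, 0.4]
finger_gap: 0.0469
grip_force: 0.0
[ 0.51202292 -0.25058636  0.16482983] [-3.12103430e-01  3.12490228e+00 -1.10904155e-03] [-4.55136197e-01  4.22017151e-01  4.95337968e-02  1.19696936e+00
  1.58626954e-06 -6.54228390e-01]
```

View pics/w5.png

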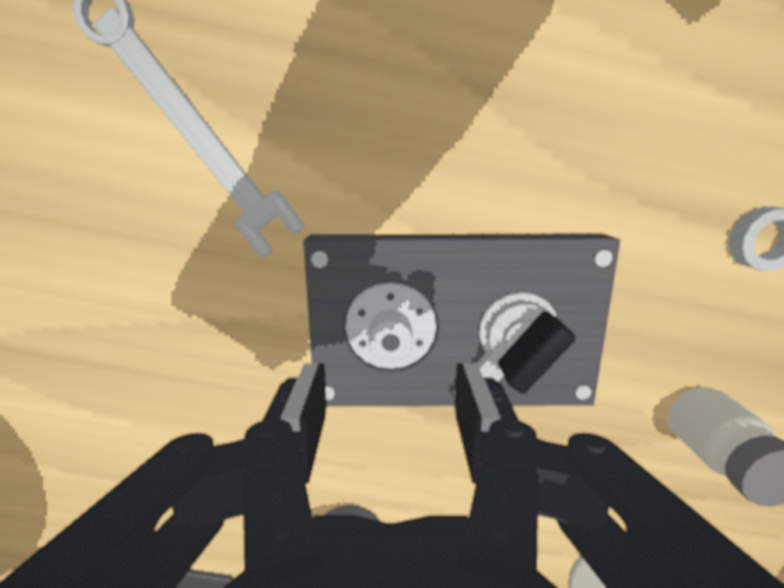

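The cap sits in the pocket, at (391,327), with an even thin dark ring around it. The knob bar is at (537,352) and the arm tip is hidden behind the finger. I now compute the bar's heading and check that the cap is centred.

Run:
```python
from fit import *
import pickle
f3,_=pickle.load(open('w3.pkl','rb')); f4,_=pickle.load(open('w4.pkl','rb')); f5,s5=pickle.load(open('w5.pkl','rb')); d=pickle.load(open('f0.pkl','rb'))
K=np.array([.5256,-.1608])
c3=lambda a:(np.array(a,float)/.75+[760,480]-1.5)/4
c4=lambda a:(np.array(a,float)*1.5+[511,354]-1.5)/4
hd=lambda v:np.degrees(np.arctan2(v[1],v[0])).round(1)
for nm,f,uv in (('t3',f3,c3((393,283))),('t4',f4,c4((573,378))),('top',d['top'],(312+571*.3,143+88*.3))):
    p=onz(f,[uv],.039)[0]; print(nm,p,hd(p[:2]-K),np.linalg.norm(p[:2]-K))
# dark bar in all views: min-area rect of very dark pixels near knob
for nm,f in (('w3',f3),('w4',f4),('w5',f5)):
    for z,th in ((.06,60),):
        u=proj(f,[[*K,.065]])[0]; g=cv2.cvtColor(f['image'],cv2.COLOR_RGB2GRAY)
        m=((g<62)).astype(np.uint8); yy,xx=np.mgrid[:420,:560]; m[(xx-u[0])**2+(yy-u[1])**2>(45 if nm=='w4' else 33)**2]=0
        n,lab,st,ce=cv2.connectedComponentsWithStats(m); i=1+np.argmax(st[1:,4]); 
        ys,xs=np.where(lab==i); X=onz(f,np.c_[xs,ys],.066)[:,:2]; C=np.cov(X.T); w,V=np.linalg.eigh(C); print(nm,u,st[i],'heading',hd(V[:,1]),'mean',X.mean(0),np.sqrt(w))
# cap centre check in w5 by flange top edge
print('cap flange',pocket(f5,[.543,-.244],z=.026,r=.030,w=3,thr=6), 'pred pocket .5431,-.2439')
u=proj(f5,circ(.014,.05,0,359)+[.5431,-.2439,0]).mean(0); print('boss top pred px784',proj(f5,[[.5431,-.2439,.05]])*1.4,'obs hole ~ (391,343)')
```

```text
t3 [ 0.57573801 -0.18390813  0.039     ] -24.7 0.05520693983882108
t4 [ 0.57699822 -0.18514309  0.039     ] -25.3 0.056871465876482744
top [ 0.5838909 -0.470689   0.039    ] -79.3 0.3153236800260835
w3 [355.75460128 182.23393849] [337 163  38  41 668] heading 156.8 mean [ 0.5261063  -0.16228935] [0.00552416 0.0126244 ]
w4 [404.94044451 180.50661464] [ 371  148   69   67 2125] heading 154.5 mean [ 0.52581499 -0.16228407] [0.00669773 0.01283908]
w5 [382.89850678 251.80924266] [ 356  223   54   58 1595] heading 159.9 mean [ 0.52478058 -0.1622271 ] [0.00728946 0.01300498]
cap flange (array([ 0.5417938 , -0.24415487]), np.float64(0.0002703112175817188), np.int64(113)) pred pocket .5431,-.2439
boss top pred px784 [[390.12711333 343.07193647]] obs hole ~ (391,343)
```

Run:
```python
from h import *
P=np.array([.5256,-.1608,.14])
delta(P,down(np.radians(65))); P[2]=.060; delta(P,down(np.radians(65)))
```

```text
delta [-0.0621, 0.1707, 0.0496] [-0.0001, 0.0004, 0.2023]
delta [-0.0619, 0.1708, 0.2096] [-0.0001, 0.0004, 0.2023]
```

```bash
python3 -m crank '[-0.03,0.08,0.02,0,0,0.05,-0.15, -0.062,0.17,0.05,0,0,0.1,-0.15, -0.062,0.171,0.05,0,0,0.15,-0.15, -0.062,0.171,0.05,0,0,0.2023,-0.15, -0.062,0.171,0.05,0,0,0.2023,-0.15, -0.062,0.171,0.05,0,0,0.2023,-0.15, -0.062,0.171,0.05,0,0,0.2023,-0.15, -0.062,0.171,0.05,0,0,0.2023,-0.15, -0.062,0.171,0.05,0,0,0.2023,-0.15, -0.062,0.171,0.05,0,0,0.2023,-0.15]'
python3 - <<'E'
from h import *
P=np.array([.5256,-.1608,.060]); delta(P,down(np.radians(65)))
E
```

```text
time: 15.45
tool_pos: [0.5262, -0.1608, 0.1404]
ee_rot: [0.679, 3.065, -0.001]
contact_force: [-0.3, 0.6, -0.2]
finger_gap: 0.0361
grip_force: 0.0
delta [0.0014, -0.0005, 0.1607] [-0.0001, 0.0007, 0.0002]
```

```bash
python3 -m crank '[0.001,0,0.05,0,0,0,-0.15, 0.001,0,0.1,0,0,0,-0.15, 0.001,0,0.13,0,0,0,-0.15, 0.001,0,0.15,0,0,0,-0.15, 0.001,0,0.16,0,0,0,-0.15, 0.001,0,0.16,0,0,0,-0.15, 0.001,0,0.16,0,0,0,-0.4, 0.001,0,0.16,0,0,0,-1, 0.001,0,0.16,0,0,0,-1, 0.001,0,0.16,0,0,0,-1]' 60
python3 -c "
from h import *
s=manip.read_state(); print(s['tool_pos'],s['torque'])"
```

```text
time: 16.7
tool_pos: [0.5258, -0.1621, 0.0612]
ee_rot: [0.68, 3.064, -0.006]
contact_force: [-3.1, -4.6, 3.2]
finger_gap: 0.013
grip_force: 59.3
[ 0.52578244 -0.16210762  0.06119016] [-0.81807746  0.48187594  0.09166853]
```

```bash
python3 -m crank '[0,-0.002,0,0,0,0.02,-1, 0,-0.002,0,0,0,0.05,-1, 0,-0.002,0,0,0,0.08,-1, 0,-0.002,0,0,0,0.11,-1, 0,-0.002,0,0,0,0.14,-1, 0,-0.002,0,0,0,0.17,-1, 0,-0.002,0,0,0,0.2,-1, 0,-0.002,0,0,0,0.22,-1, 0,-0.002,0,0,0,0.24,-1, 0,-0.002,0,0,0,0.24,-1]'
python3 -c "
from h import *
s=manip.read_state(); print(s['tool_pos'],s['torque'],s['joints'])"
```

```text
time: 17.95
tool_pos: [0.5254, -0.1626, 0.0612]
ee_rot: [1.759, 2.599, -0.002]
contact_force: [-2.7, -3.6, 5.8]
finger_gap: 0.0132
grip_force: 59.6
[ 0.5254342  -0.16255426  0.06116257] [-0.74378806  0.68894028 -0.13494788] [-0.29871221  0.48252734 -0.15212405  0.93314209 -0.00250738  0.89152059]
```

```bash
python3 -m crank '[0,0,0,0,0,0.02,-1, 0,0,0,0,0,0.04,-1, 0,0,0,0,0,0.055,-1, 0,0,0,0,0,0.058,-1, 0,0,0,0,0,0.058,-1, 0,0,0,0,0,0.058,-1, 0,0,0,0,0,0.058,-1, 0,0,0,0,0,0.058,-1, 0,0,0,0,0,0.058,-1, 0,0,0,0,0,0.058,-1]'
python3 -c "
from h import *
s=manip.read_state(); print(s['tool_pos'],s['torque'],s['joints']); r=R.from_rotvec(s['ee_rot']).as_matrix(); print(np.degrees(np.arctan2(r[1,1],r[0,1])))"
```

```text
time: 19.2
tool_pos: [0.5253, -0.1626, 0.0612]
ee_rot: [1.987, 2.429, -0.002]
contact_force: [-2.8, -5.7, 5.8]
finger_gap: 0.0129
grip_force: 59.7
[ 0.52529045 -0.16258607  0.0611861 ] [-0.88799534  0.79106     0.09624308] [-0.29868307  0.48243347 -0.15221144  0.93337487 -0.00281386  1.07233399]
11.446403820457984
```

Turned to the home heading (11.4°, expected 12°). I release, lift clear and look.

```bash
python3 -m crank '[0,0,0,0,0,0.058,-0.5, 0,0,0,0,0,0.058,-0.15, 0,0,0,0,0,0.058,-0.15, 0,0,0,0,0,0.058,-0.15, 0,0,-0.03,0,0,0.058,-0.15, 0,0,-0.1,0,0,0.058,-0.15, 0,0,-0.2,0,0,0.058,-0.15, 0,0,-0.3,0,0,0.058,-0.15, 0,0,-0.36,0,0,0.058,-0.15, 0,0,-0.36,0,0,0.058,-0.15]'
python3 - <<'E'
from fit import *
s=manip.read_state(); print(s['tool_pos'],s['contact_force'])
f=grab('wrist'); t=grab('top')
a=cv2.resize(f['image'],(400,300)); u=proj(f,[[.535,-.2,.03]])[0].astype(int)
x0=int(np.clip(u[0]-100,0,360)); y0=int(np.clip(u[1]-75,0,270))
b=cv2.resize(f['image'][y0:y0+150,x0:x0+200],(800,600),interpolation=cv2.INTER_CUBIC)
b[:150,:200]=cv2.resize(t['image'],(200,150))
cv2.imwrite('pics/w6.png',b[:,:,::-1])
tx=lambda P:((proj(f,P)-[x0,y0])*4).round().tolist()
k=np.array([.5258,-.1607]); pk=np.array([.5431,-.2439]); e=(pk-k)/np.linalg.norm(pk-k)
print('pred tip home',tx([[*(k+.065*e),.039]]),'boss top',tx([[*pk,.05]]),'knob',tx([[*k,.075]]))
E
```

```text
time: 20.45
tool_pos: [0.5269, -0.1618, 0.2445]
ee_rot: [2.196, 2.234, 0.007]
contact_force: [-0.3, 0.6, -0.3]
finger_gap: 0.0363
grip_force: 0.0
[ 0.52692606 -0.16177026  0.24450355] [-0.3223634   0.57331255 -0.26112823]
pred tip home [[413.0, 392.0]] boss top [[426.0, 469.0]] knob [[370.0, 212.0]]
```

View pics/w6.png

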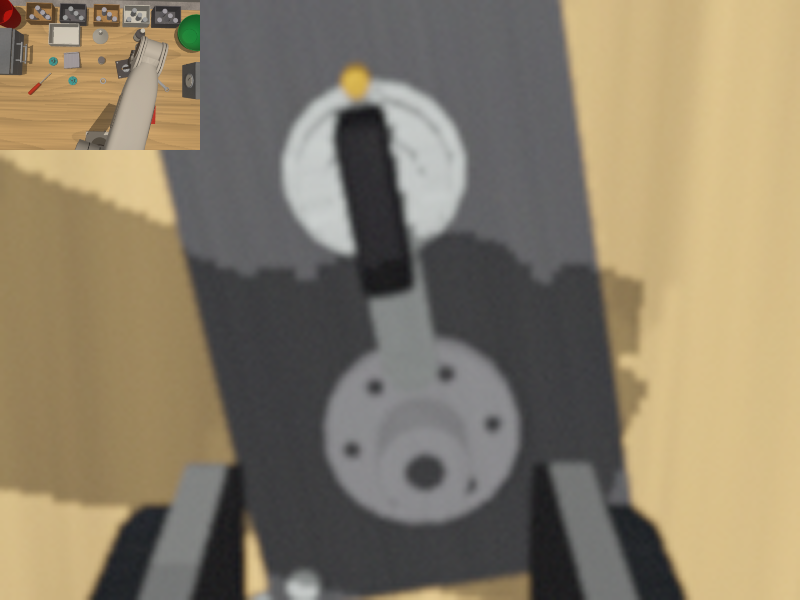

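The arm lies over the cap's rim, with its end near (412,380) where home predicts (413,392). The cap's hole is at (425,472), predicted (426,469), so the cap is seated. I hand in.

```bash
python3 -c "
from h import *
print(manip.finish_job())"
```

```text
the job is handed in; nothing more can be done
None
```

The cap lies rim-down in the pocket, let go, and the knob is turned home with its clamp arm over the rim; I handed the job in at about 20.5 s, and no verdict came back.

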